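Dip the heater bore and fit the matching insert

TASK

Take the orange-handled depth rod from its blue holder, lower it into the bore of the dry-block heater until its sprung foot presses in a little against the floor, and hang it back in the holder. Then set into the bore the one insert of that depth, so that the top of its aluminium body is level with the block's top face and only the coloured handle stands out. Leave the other two inserts standing where they are.

Things in the scene. Friction and masses are not known exactly. Their poses are not given: they have to be found in the camera images.
- heater: Dry-block heater: fixed white box 160 x 140 mm, 92 mm high, with a 100 x 100 mm aluminium block in its middle whose top face is 100 mm above the bench. One round blind bore, 44 mm across, opens upward in the block's middle; it is 30, 55 or 80 mm deep (varies), with a flat rigid floor. Origin: on the bench under the bore; z up.
- bore_mouth (a point): Centre of the bore's mouth, level with the block's top face, 100 mm above the bench. z up.
- holder: Fixed blue rod holder, 70 x 70 x 120 mm high, with a vertical hole 26 mm across down its middle. Origin: on the bench under the hole.
- holder_mouth (a point): Centre of the top of the holder's hole, 120 mm above the bench.
- rod: Depth rod, 120 g, hanging upright in the holder by its black collar (44 mm across, 6 mm thick) on the holder's top. Above the collar a round orange handle 20 mm across, its top 60 mm above the collar's underside; below, a steel shaft 12 mm across ending in a brass foot, tip 110 mm below the collar's underside. Origin: centre of the collar's underside; z up along the rod.
- rod_tip (a point): Tip of the rod's sprung foot, 110 mm below the collar's underside. Shaft bands 6 mm wide are centred 30 mm (green), 55 mm (yellow) and 80 mm (red) above the free tip: with the foot just on the bore's floor, the band level with the block's top face tells the depth.
- rod_foot (a joint): How far the rod's sprung brass foot is pushed up into the shaft, m: 0 free, up to 0.008; it starts to give at about 2 N and needs about 0.5 N more per mm (about 6 N fully in).
- insert_short: The short insert for the 30 mm deep bore: upright aluminium cylinder 32 mm across and 30 mm long, with a round green handle on top, 20 mm across and 45 mm tall (total height 75 mm); 98 g. Stands loose on the bench. Origin: centre of its underside; z up.
- short_shoulder (a point): Centre of the top face of the short insert's aluminium cylinder, where the green handle begins, 30 mm above its underside.
- insert_medium: The medium insert for the 55 mm deep bore: upright aluminium cylinder 32 mm across and 55 mm long, with a round yellow handle on top, 20 mm across and 45 mm tall (total height 100 mm); 138 g. Stands loose on the bench. Origin: centre of its underside; z up.
- medium_shoulder (a point): Centre of the top face of the medium insert's aluminium cylinder, where the yellow handle begins, 55 mm above its underside.
- insert_long: The long insert for the 80 mm deep bore: upright aluminium cylinder 32 mm across and 80 mm long, with a round red handle on top, 20 mm across and 45 mm tall (total height 125 mm); 178 g. Stands loose on the bench. Origin: centre of its underside; z up.
- long_shoulder (a point): Centre of the top face of the long insert's aluminium cylinder, where the red handle begins, 80 mm above its underside.
There are look-alikes about, which are no part of the job. What is shaped like the insert_long but pink, purple or turquoise is not meant.

How it is judged:
By the outcome, as a careful person would: the job done as asked, in the order asked, and still so for the second after the job is handed in, with the robot touching nothing.
It also fails if it takes over 72 s, if anything falls off the work surface, if the arm or the gripper's body presses on something with over 40 N, if the wrist force passes 120 N, or if a joint passes its speed limit or range.

ROBOT

A 6-joint arm with a two-finger parallel gripper is mounted at the origin on the work surface. World frame = base frame: x ahead of the robot, y to its left, z up, the work surface at z = 0. Lengths are in m, angles in degrees, forces in N, time in s.
With the tool pointing down it reaches from about 0.25 to 0.725 m from the base axis. Payload 9.7 kg.
Tool frame: the origin (TCP) lies midway between the tips of the shut fingers; the grasp point (between the pads) lies bot.hold_point_z behind it (bot.hold_point_z is the distance from the TCP to the grasp point, in m); z points along the fingers, y is the line along which they close (so a half turn about z gives the same grasp; the last joint's range is limited). The gripper opens to 85 mm and grips with 20 to 120 N. Pads are 22 mm wide; open, the fingers measure 114 mm over their backs; the gripper's body (76 mm by 85 mm) begins 54 mm behind the grasp point. The pads swing forward as they close: fully open they stand 13 mm farther back than shut.
Start: joints at [76.318, 4.979, 10.078, 95.1, 0, 90], TCP at [0.13, 0.534, 0.231] pointing down, gripper open.
Joint ranges: [-179.16, 179.16], [-48.56, 103.87], [-65.8, 70.77], [-126.05, 130.52], [-82.76, 87.17], [-180, 180]. Speed limits (degrees/s): [127.2, 127.2, 147.25, 180, 180, 180].

INTERFACE

Orientations are given as [roll, pitch, yaw] about the fixed x, y, z axes, in that order (R = Rz(yaw) Ry(pitch) Rx(roll)).
In Python, from workcell import bot, camera, camera_model, ticket gives the robot as it stands.
- The arm moves only by the tool send_rows, never from a script. Its argument "targets" is text: rows parted by semicolons, each of 5 numbers parted by spaces: the shift along the tool's x, y, z in mm, then the turn about the tool's z in degrees, then the closure in counts, from 0 (fully open) to 255 (shut). A call has 1 to 20 rows; each row is the pose to reach, as a shift and turn from the pose commanded when the call began, along the tool's axes at that moment; what a row does not reach only later rows make up. A row lasts 1/8 s, in which the tool goes at most 62.5 mm and 10.7 degrees, less where a joint would pass 70% of its speed; a pose out of reach is approached as far as the arm can. A call with a gripper value outside its range is refused whole. The fingers move at their own pace and stop on an object; "newtons" is the grip in N (left out, the last holds). Time passes only in rows, so rows that repeat a pose let the fingers close. It gives the time, the measured TCP pose, the force, the opening and the grip force at its end, in the units of the state.
- bot.get_obs(): the state, without advancing time (a new reading comes with each control period).
- camera(name): name is "scene" or "top"; returns the picture (420x560x3 uint8, blue, green, red); there is no depth.
- camera_model(name): a dict with "K" (3x3 intrinsics, pixels), "dist_coeffs" ([k1, k2, p1, p2, k3] as OpenCV has them; the pictures are not rectified), "pose" (4x4, takes a point from camera to world coordinates). Camera axes: x right, y down, z forward; pixel columns grow to the right and rows downward; lengths in m; the calibration is good to about 2 mm. A picture is of the moment at which its call begins. camera_model takes no time and is no camera call.
- ticket.job_done(): hands the job in; it is judged then, once.
The state is a dict: "time": time; "q": joint angles; "qd": joint speeds; "joint_efforts": joint torques, N m; "ee_pos": TCP position; "tcp_rot": TCP orientation; "wrist_force": force on the tool from outside, world axes, zero at the start; "torque": the same for the moment, N m; "opening": finger opening in m; "grasp_force": force on a finger pad.
Only numpy, scipy, OpenCV 4.12 (cv2) and the standard library are available. Lean on these libraries where they do the work, as an engineer would, in place of code of your own. Each camera call takes 0.05 s, during which the arm holds its last target. There are 200 camera calls.

## Working session

There is one attempt and no reset: what is moved stays moved. The work goes in short steps, Python scripts to look and compute and a tool call to move; the robot and the scene stay as the last step left them, time stands still between calls to the robot, and variables do not carry over. Pictures are saved under pics/ and viewed, at most 10 in all, crops included, and the job is handed in when it is done.

Besides the shell and the picture viewer there is one more tool, called after ">>>" by a JSON object that holds its "method" and its "body", one argument or row to a line. send_rows: Moves the arm, as the interface text tells. Its arguments: {"type":"object","properties":{"targets":{"type":"string"},"newtons":{"type":"number"}},"required":["targets"]}

```bash
mkdir -p pics; python3 - <<'E'
from workcell import bot,camera,camera_model
import cv2
for n in("scene","top"):
    cv2.imwrite(f"pics/{n}0.png",camera(n)); m=camera_model(n); print(n,m["K"],m["dist_coeffs"],m["pose"])
print(bot.get_obs(),bot.hold_point_z)
E
```

```text
scene [[404.71004318   0.         272.01787292]
 [  0.         404.71004318 212.27484505]
 [  0.           0.           1.        ]] [-0.06854567  0.          0.          0.          0.        ] [[-0.67244514  0.42814156 -0.60374857  0.99873428]
 [ 0.73998727  0.37195119 -0.56042051  0.53091351]
 [-0.01537431 -0.82361831 -0.56693607  0.60150854]
 [ 0.          0.          0.          1.        ]]
top [[484.67110468   0.         285.28218686]
 [  0.         484.67110468 210.24894061]
 [  0.           0.           1.        ]] [0.03620079 0.         0.         0.         0.        ] [[-0.02290976 -0.99517541  0.09539943  0.37861985]
 [-0.99949932  0.02488281  0.01954381  0.00540338]
 [-0.02182333 -0.09490392 -0.9952472   1.06484699]
 [ 0.          0.          0.          1.        ]]
{'time': 0.1, 'q': array([ 7.63171324e+01,  5.00971999e+00,  1.00382115e+01,  9.50997833e+01,
       -7.34030178e-04,  8.99994251e+01]), 'qd': array([-0.02857967, -0.07148419,  0.08191399,  0.04176226, -0.04352426,
        0.02823832]), 'joint_efforts': array([ 7.18718456e-05, -5.21562266e+01,  4.65653944e+01,  1.57892599e-02,
       -3.12761154e-05,  2.21302635e-06]), 'ee_pos': array([0.13005507, 0.53418605, 0.23062996]), 'tcp_rot': array([-1.79928708e+02,  7.33314300e-04,  1.66317708e+02]), 'wrist_force': array([ 0.35003665, -0.16422271,  0.06399045]), 'torque': array([0.05126874, 0.02959343, 0.01363785]), 'grasp_force': 0.0, 'opening': 0.08530351384284753} 0.0187
```

View pics/scene0.png

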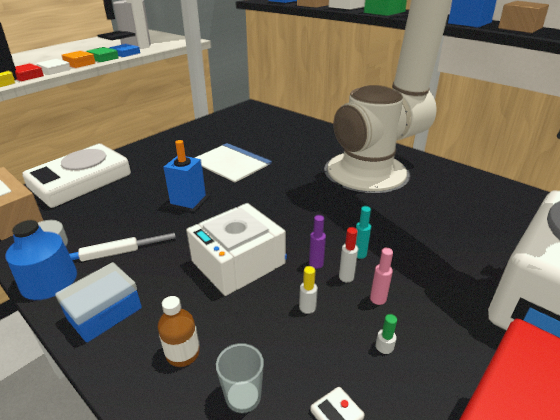

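View pics/top0.png

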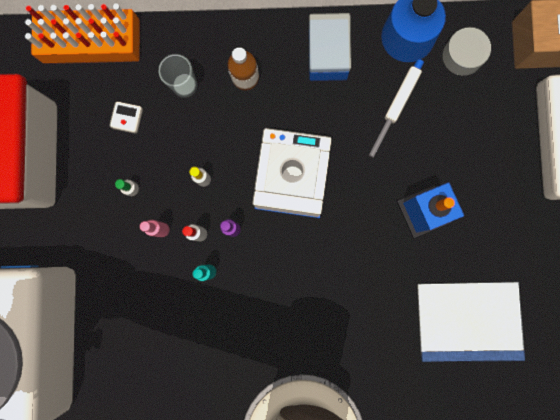

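```bash
cat > h.py <<'E'
import numpy as np,cv2
from workcell import bot,camera,camera_model
def ray(n,uv):
    m=camera_model(n);K,d,T=np.array(m["K"]),np.array(m["dist_coeffs"]),np.array(m["pose"])
    p=cv2.undistortPoints(np.array([[uv]],float),K,d)[0,0]
    v=T[:3,:3]@[p[0],p[1],1];return T[:3,3],v/np.linalg.norm(v)
def plane(n,uv,z):
    o,v=ray(n,uv);return o+v*(z-o[2])/v[2]
def tri(a,b):
    (o,v),(p,w)=ray("scene",a),ray("top",b)
    s=np.linalg.lstsq(np.c_[v,-w],p-o,rcond=None)[0]
    A,B=o+v*s[0],p+w*s[1];return (A+B)/2,np.linalg.norm(A-B)
def blob(im,hlo,hhi,box,smin=140,vmin=60):
    x0,y0,x1,y1=box;h=cv2.cvtColor(im[y0:y1,x0:x1],cv2.COLOR_BGR2HSV)
    m=cv2.inRange(h,(hlo,smin,vmin),(hhi,255,255))
    n,l,s,c=cv2.connectedComponentsWithStats(m);i=1+np.argmax(s[1:,4])
    return c[i]+[x0,y0],s[i]+[x0,y0,0,0,0]
E
python3 - <<'E'
from h import *
S,T=cv2.imread("pics/scene0.png"),cv2.imread("pics/top0.png")
for n,lo,hi,a,b in[("rod",5,20,(165,130,200,165),(430,190,465,220)),("green",45,80,(370,305,405,345),(105,170,145,200)),("yellow",22,35,(295,258,325,295),(180,160,215,190)),("red",0,5,(338,220,362,255),(175,220,205,245))]:
    p,s=blob(S,lo,hi,a);q,t=blob(T,lo,hi,b);print(n,p.round(1),s,q.round(1),t,*tri(p,q))
c=lambda I,x0,y0,x1,y1,k:cv2.resize(I[y0:y1,x0:x1],None,fx=k,fy=k,interpolation=cv2.INTER_CUBIC)
a=c(S,185,200,290,270,4);b=c(T,250,122,335,222,3)
o=np.zeros((600,740,3),np.uint8);o[:280,:420]=a;o[:300,430:685]=b
o[310:310+240,:200]=c(S,160,135,210,195,4);o[310:310+280,300:580]=c(T,395,170,465,240,4)
cv2.imwrite("pics/c1.png",o)
E
```

```text
rod [180.1 150.4] [175 140  11  23 182] [444.3 203.9] [436 198  18  13 175] [ 0.47038991 -0.27422445  0.15440053] 2.1076474975790926e-05
green [389.1 325.8] [383 314  14  26 268] [121.6 184.5] [115 179  15  11 115] [0.53857689 0.36929358 0.05581642] 9.589699361563753e-05
yellow [308.7 277.2] [303 266  13  24 252] [195.1 172. ] [189 166  13  13 113] [0.55639613 0.20896806 0.08133412] 0.0005671963694736423
red [350.7 237.7] [345 227  12  23 214] [188.  230.8] [182 225  14  11 110] [0.43449468 0.21804161 0.10602259] 0.0004138843983889644
```

View pics/c1.png

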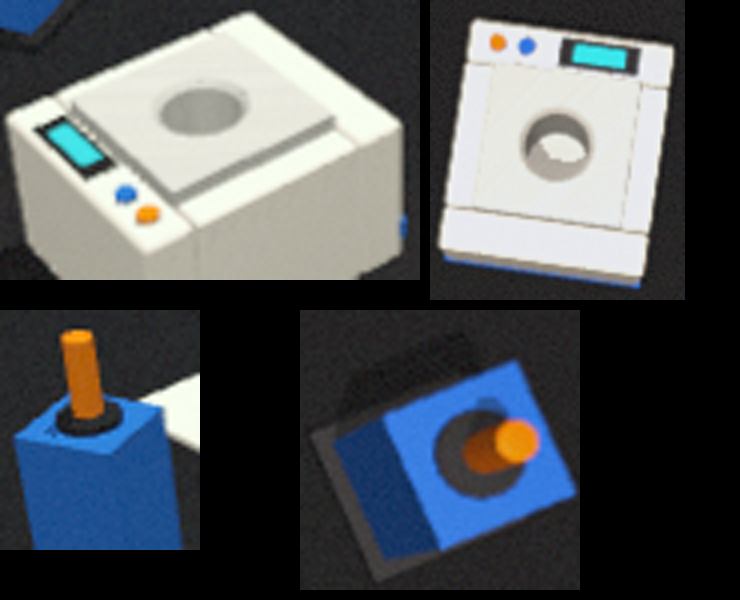

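```bash
python3 - <<'E'
from h import *
print("bore top",plane("top",(292,170),.1),"scene",plane("scene",(235.7,227.4),.1),tri((235.7,227.4),(292,170)))
print("rodtop",plane("top",(448.9,202.1),.18),"scene",plane("scene",(160+77/4-.4,135+27/4-.4),.18))
print("collar",plane("top",(395+180/4-.4,170+144/4-.4),.126),plane("scene",(160+89/4-.4,135+106/4-.4),.126))
# holder top face corners, top view
for u,v in[(518,361),(575,494),(442,549),(386,417)]: print(plane("top",(395+(u-300)/4-.4,170+(v-310)/4-.4),.12).round(4))
for u,v in[(480,65),(641,84),(626,230),(472,216)]: print(plane("top",(250+(u-430)/3-.4,122+v/3-.4),.1).round(4))
from scipy.spatial.transform import Rotation as R
print(R.from_euler('xyz',[180,0,166.3178],degrees=True).as_matrix().round(4))
E
```

```text
bore top [0.55221736 0.00894745 0.1       ] scene [0.5552534  0.01544322 0.1       ] (array([0.55210566, 0.00986543, 0.09560532]), np.float64(0.002532303387114156))
rodtop [ 0.47087147 -0.27473523  0.18      ] scene [ 0.47107572 -0.27273467  0.18      ]
collar [ 0.47017557 -0.27380929  0.126     ] [ 0.47270185 -0.27040244  0.126     ]
[ 0.5158 -0.2962  0.12  ]
[ 0.4502 -0.3198  0.12  ]
[ 0.4251 -0.255   0.12  ]
[ 0.49   -0.2314  0.12  ]
[0.6084 0.0598 0.1   ]
[ 0.5924 -0.0484  0.1   ]
[ 0.4937 -0.0356  0.1   ]
[0.5058 0.0671 0.1   ]
[[-0.9716  0.2365  0.    ]
 [ 0.2365  0.9716  0.    ]
 [ 0.      0.     -1.    ]]
```

>>> {"method": "send_rows", "body": {
  "targets": "0 0 -30 0 0;-522 -704 -30 0 0;-522 -704 -30 0 0;-522 -704 -30 0 0;-522 -704 -30 0 0;-522 -704 -30 0 0;-522 -704 -30 0 0;-522 -704 -30 0 0;-522 -704 -30 0 0;-522 -704 -30 0 0;-522 -704 -30 0 0;-522 -704 -30 0 0;-522 -704 -30 0 0;-522 -704 -30 0 0;-522 -704 -30 0 0;-522 -704 -30 0 0;-522 -704 -30 0 0;-522 -704 -30 0 0;-522 -704 -30 0 0;-522 -704 -30 0 0",
  "newtons": 40
}}

```text
time: 2.6
ee_pos: [0.4707, -0.2725, 0.2619]
tcp_rot: [-180.0, 0.1, 166.4]
wrist_force: [-0.6, -0.1, 0.2]
opening: 0.0851
grasp_force: 0.0
```

>>> {"method": "send_rows", "body": {
  "targets": "0 -1 40 0 0;0 -1 80 0 0;0 -1 105 0 0;0 -1 123 0 0;0 -1 123 0 0;0 -1 123 0 0;0 -1 123 0 255;0 -1 123 0 255;0 -1 123 0 255;0 -1 123 0 255;0 -1 123 0 255;0 -1 123 0 255;0 -1 123 0 255;0 -1 123 0 255;0 -1 123 0 255;0 -1 123 0 255"
}}

```text
time: 4.6
ee_pos: [0.4706, -0.2741, 0.1384]
tcp_rot: [-180.0, 0.0, 166.3]
wrist_force: [-0.3, -0.3, 3.5]
opening: 0.0194
grasp_force: 39.0
```

```bash
python3 - <<'E'
from h import *
o=bot.get_obs();print(o["q"].round(1),o["ee_pos"],o["wrist_force"])
S,T=camera("scene"),camera("top")
k=lambda I,x0,y0,x1,y1:cv2.resize(I[y0:y1,x0:x1],(390,390))
cv2.imwrite("pics/g1.png",np.hstack([k(S,130,90,250,210),k(T,380,140,500,260)]))
E
```

```text
[-30.2   3.4  -1.9  84.7  -0.  -16.5] [ 0.47057091 -0.27411256  0.1384024 ] [-0.29688257 -0.32568674  3.5244143 ]
```

View pics/g1.png

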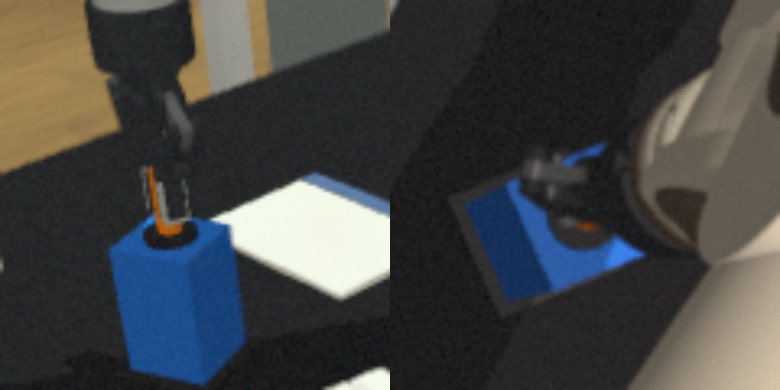

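>>> {"method": "send_rows", "body": {
  "targets": "0 0 -40 0 255;0 0 -80 0 255;0 0 -120 0 255;0 0 -150 0 255;0 0 -150 0 255;-2 50 -150 0 255;-4 100 -150 0 255;-6 150 -150 0 255;-8 200 -150 0 255;-10 250 -150 0 255;-12 280 -150 0 255;-12 296 -150 0 255;-12 296 -150 0 255;-12 296 -150 0 255;-12 296 -120 0 255;-12 296 -95 0 255;-12 296 -84 0 255;-12 296 -84 0 255;-12 296 -84 0 255;-12 296 -84 0 255"
}}

```text
time: 7.2
ee_pos: [0.5525, 0.0106, 0.2233]
tcp_rot: [180.0, 0.1, 166.3]
wrist_force: [-0.5, 1.0, -1.6]
opening: 0.019
grasp_force: 39.6
```

```bash
python3 - <<'E'
from h import *
o=bot.get_obs();print(o["q"].round(1),o["ee_pos"],o["wrist_force"],o["opening"])
S,T=camera("scene"),camera("top")
k=lambda I,x0,y0,x1,y1:cv2.resize(I[y0:y1,x0:x1],(390,390))
cv2.imwrite("pics/g2.png",np.hstack([k(S,175,140,295,260),k(T,230,110,350,230)]))
E
```

```text
[ 1.1  5.1  9.3 94.1 -0.  14.8] [0.55254031 0.01062913 0.22328422] [-0.49018684  0.97803576 -1.56342756] 0.01903578103611545
```

View pics/g2.png

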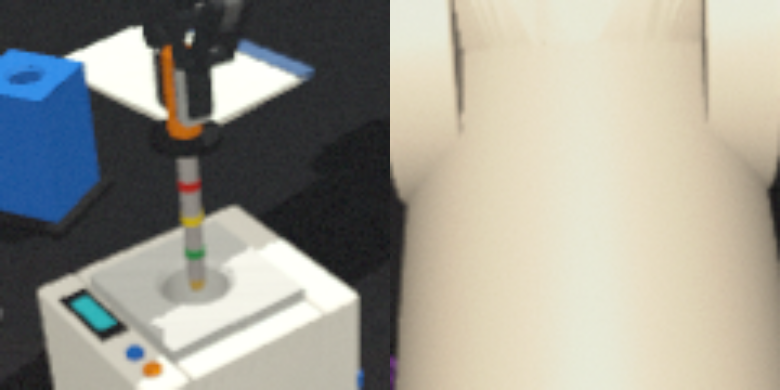

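>>> {"method": "send_rows", "body": {
  "targets": "0 0 10 0 255;0 0 18 0 255;0 0 22 0 255;0 0 24 0 255;0 0 26 0 255;0 0 28 0 255;0 0 28 0 255;0 0 28 0 255;0 0 28 0 255"
}}

```text
time: 8.43
ee_pos: [0.5522, 0.0107, 0.1944]
tcp_rot: [180.0, 0.0, 166.3]
wrist_force: [-0.6, -0.3, -1.8]
opening: 0.0192
grasp_force: 39.6
```

>>> {"method": "send_rows", "body": {
  "targets": "0 0 10 0 255;0 0 16 0 255;0 0 19 0 255;0 0 21 0 255;0 0 23 0 255;0 0 24 0 255;0 0 24 0 255;0 0 24 0 255;0 0 24 0 255"
}}

```text
time: 9.55
ee_pos: [0.5522, 0.0107, 0.1703]
tcp_rot: [180.0, 0.0, 166.3]
wrist_force: [0.3, -0.1, -1.9]
opening: 0.0188
grasp_force: 39.6
```

>>> {"method": "send_rows", "body": {
  "targets": "0 0 10 0 255;0 0 16 0 255;0 0 19 0 255;0 0 21 0 255;0 0 23 0 255;0 0 24 0 255;0 0 25 0 255;0 0 25 0 255;0 0 25 0 255;0 0 25 0 255"
}}

```text
time: 10.8
ee_pos: [0.5523, 0.0107, 0.1454]
tcp_rot: [180.0, 0.0, 166.3]
wrist_force: [-0.3, 0.5, 3.0]
opening: 0.0189
grasp_force: 39.8
```

```bash
python3 - <<'E'
from h import *
o=bot.get_obs();print(o["ee_pos"],o["wrist_force"],o["opening"])
S=camera("scene")
cv2.imwrite("pics/g3.png",cv2.resize(S[140:260,175:295],(480,480),interpolation=cv2.INTER_CUBIC))
E
```

```text
[0.55227603 0.01067241 0.14538808] [-0.26849618  0.45628786  2.96752275] 0.018856952334453374
```

View pics/g3.png

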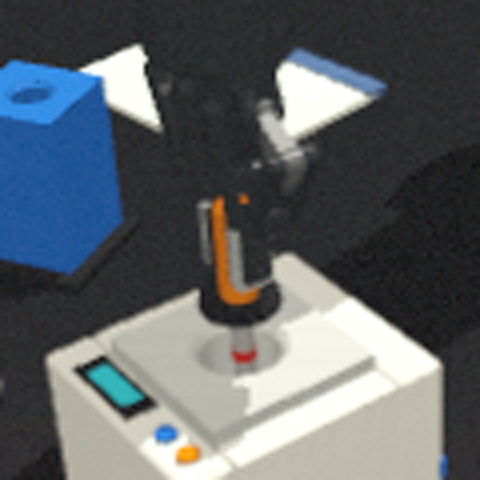

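>>> {"method": "send_rows", "body": {
  "targets": "0 0 -40 0 255;0 0 -80 0 255;0 0 -120 0 255;0 0 -150 0 255;0 0 -150 0 255;2 -50 -150 0 255;4 -100 -150 0 255;6 -150 -150 0 255;8 -200 -150 0 255;10 -250 -150 0 255;12 -280 -150 0 255;12 -296 -150 0 255;12 -296 -150 0 255;12 -296 -150 0 255;12 -296 -150 0 255"
}}

```text
time: 12.72
ee_pos: [0.4709, -0.2731, 0.2953]
tcp_rot: [180.0, 0.0, 166.4]
wrist_force: [0.4, 0.2, -1.5]
opening: 0.019
grasp_force: 39.7
```

>>> {"method": "send_rows", "body": {
  "targets": "0 0 20 0 255;0 0 40 0 255;0 0 60 0 255;0 0 60 0 255;0 0 60 0 255"
}}

```text
time: 13.35
ee_pos: [0.4708, -0.2738, 0.2362]
tcp_rot: [-180.0, 0.1, 166.4]
wrist_force: [0.4, 0.5, -1.4]
opening: 0.0193
grasp_force: 39.7
```

>>> {"method": "send_rows", "body": {
  "targets": "0 0 30 0 255;0 0 60 0 255;0 0 85 0 255;0 0 94 0 255;0 0 96 0 255;0 0 96 0 255;0 0 96 0 255;0 0 96 0 255"
}}

```text
time: 14.35
ee_pos: [0.4707, -0.2742, 0.1399]
tcp_rot: [-180.0, 0.0, 166.3]
wrist_force: [-0.1, 0.8, -1.4]
opening: 0.0189
grasp_force: 39.7
```

>>> {"method": "send_rows", "body": {
  "targets": "0 0 1 0 255;0 0 1 0 255;0 0 1 0 0;0 0 1 0 0;0 0 1 0 0;0 0 1 0 0;0 0 1 0 0;0 0 1 0 0;0 0 -15 0 0;0 0 -40 0 0;0 0 -70 0 0;0 0 -110 0 0;0 0 -110 0 0;0 0 -110 0 0"
}}

```text
time: 16.1
ee_pos: [0.4706, -0.2741, 0.2495]
tcp_rot: [-180.0, 0.0, 166.3]
wrist_force: [-1.0, -0.2, -0.4]
opening: 0.0854
grasp_force: 0.0
```

```bash
python3 - <<'E'
from h import *
o=bot.get_obs();print(o["ee_pos"],o["wrist_force"],o["opening"])
S,T=camera("scene"),camera("top")
for n,lo,hi,a,b in[("red",0,5,(338,220,362,255),(175,220,205,245)),("purple",130,155,(305,210,332,245),(215,215,245,240)),("teal",80,100,(355,200,378,235),(185,260,220,285)),("pink",160,179,(370,245,402,280),(135,215,175,240))]:
    try:
        p,s=blob(S,lo,hi,a,80);q,t=blob(T,lo,hi,b,80);print(n,p.round(1),s,q.round(1),t,*tri(p,q))
    except Exception as e: print(n,e)
p,s=blob(S,5,20,(165,130,200,165));print("rod",p,s)
k=lambda I,x0,y0,x1,y1:cv2.resize(I[y0:y1,x0:x1],(390,390))
cv2.imwrite("pics/g4.png",np.hstack([k(S,130,90,250,210),k(T,130,170,250,290)]))
E
```

```text
[ 0.47059336 -0.27411405  0.2495314 ] [-1.00005367 -0.20254267 -0.40119436] 0.08544584913098564
red [350.6 238. ] [345 227  13  24 223] [188.1 230.7] [182 225  14  11 115] [0.43471828 0.21805333 0.10530219] 0.0002796090693130309
purple [317.9 231.2] [310 214  16  31 375] [229.4 227.7] [220 219  20  18 274] [0.43889684 0.13987612 0.08545492] 0.002868803121671791
teal [364.1 221.2] [356 205  16  30 338] [203.7 272.4] [192 265  24  17 322] [0.349093   0.1940937  0.08791882] 0.0073360032456510575
pink [384.  265.3] [373 247  20  33 458] [154.4 227.9] [139 219  31  18 408] [0.44128732 0.29525898 0.08289775] 0.00776521288445488
rod [180.34594595 150.68648649] [175 140  11  23 185]
```

View pics/g4.png

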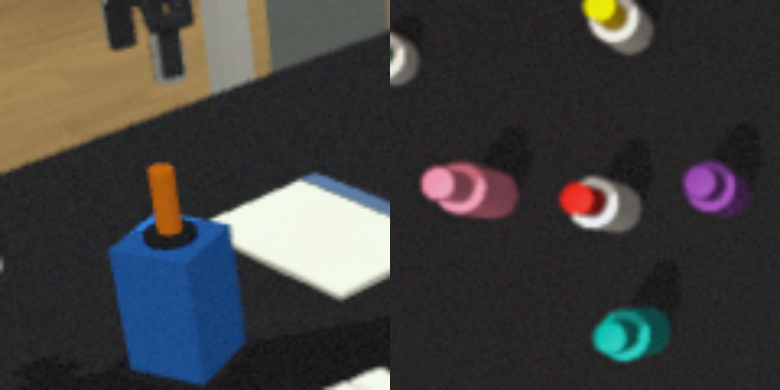

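>>> {"method": "send_rows", "body": {
  "targets": "16 50 0 10 0;32 100 0 20 0;48 150 0 30 0;65 200 0 30 0;81 250 0 30 0;97 300 0 30 0;113 350 0 30 0;129 400 0 30 0;142 440 0 30 0;152 470 0 30 0;152 470 0 30 0;152 470 0 30 0;152 470 0 30 0;152 470 0 30 0;152 470 0 30 0;152 470 0 30 0"
}}

```text
time: 18.2
ee_pos: [0.4341, 0.2183, 0.2493]
tcp_rot: [180.0, 0.0, 136.3]
wrist_force: [0.5, -1.1, 0.5]
opening: 0.0856
grasp_force: 0.0
```

Descend 162 mm to TCP z ≈ 0.087 and grip.

>>> {"method": "send_rows", "body": {
  "targets": "0 0 40 0 0;0 0 80 0 0;0 0 120 0 0;0 0 145 0 0;0 0 158 0 0;0 0 162 0 0;0 0 162 0 0;0 0 162 0 0;0 0 162 0 255;0 0 162 0 255;0 0 162 0 255;0 0 162 0 255;0 0 162 0 255;0 0 162 0 255;0 0 162 0 255;0 0 162 0 255;0 0 162 0 255;0 0 162 0 255"
}}

```text
time: 20.45
ee_pos: [0.434, 0.2185, 0.0873]
tcp_rot: [-180.0, 0.0, 136.3]
wrist_force: [-0.9, -1.3, 2.9]
opening: 0.0194
grasp_force: 39.0
```

```bash
python3 - <<'E'
from h import *
S,T=camera("scene"),camera("top")
k=lambda I,x0,y0,x1,y1:cv2.resize(I[y0:y1,x0:x1],(390,390))
cv2.imwrite("pics/g5.png",np.hstack([k(S,290,180,410,300),k(T,130,170,250,290)]))
from scipy.spatial.transform import Rotation as R
o=bot.get_obs();M=R.from_euler('xyz',o["tcp_rot"],degrees=True).as_matrix()
print(o["ee_pos"],(M.T@(np.array([.5523,.0107,.25])-o["ee_pos"])*1000).round(1))
E
```

```text
[0.43397302 0.21849885 0.08732843] [-229.1  -68.6 -162.7]
```

View pics/g5.png

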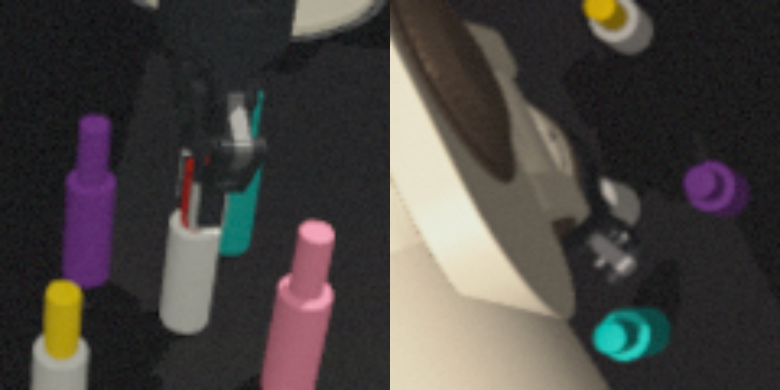

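>>> {"method": "send_rows", "body": {
  "targets": "0 0 -40 0 255;0 0 -80 0 255;0 0 -120 0 255;0 0 -155 0 255;0 0 -155 0 255;-46 -14 -155 0 255;-92 -28 -155 0 255;-138 -41 -155 0 255;-180 -54 -155 0 255;-212 -63 -155 0 255;-230 -69 -155 0 255;-230 -69 -155 0 255;-230 -69 -155 0 255;-230 -69 -155 0 255;-230 -69 -135 0 255;-230 -69 -115 0 255;-230 -69 -105 0 255;-230 -69 -105 0 255;-230 -69 -105 0 255;-230 -69 -105 0 255"
}}

```text
time: 23.05
ee_pos: [0.553, 0.0098, 0.1931]
tcp_rot: [180.0, 0.0, 136.3]
wrist_force: [-0.0, 0.4, -2.1]
opening: 0.0185
grasp_force: 39.8
```

```bash
python3 - <<'E'
from h import *
S=camera("scene")
cv2.imwrite("pics/g6.png",cv2.resize(S[140:260,175:295],(480,480),interpolation=cv2.INTER_CUBIC))
E
```

```text
(no output)
```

View pics/g6.png

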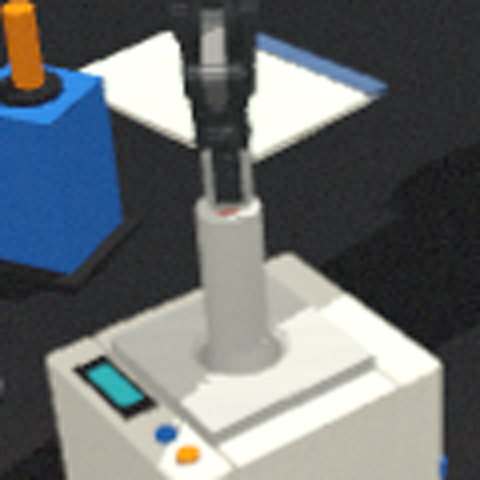

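>>> {"method": "send_rows", "body": {
  "targets": "0 0 4 0 255;0 0 8 0 255;0 0 12 0 255;0 0 16 0 255;0 0 16 0 255;0 0 16 0 255"
}}

```text
time: 23.85
ee_pos: [0.5527, 0.0098, 0.1764]
tcp_rot: [180.0, 0.0, 136.3]
wrist_force: [-0.4, 0.0, -1.6]
opening: 0.0188
grasp_force: 39.8
```

>>> {"method": "send_rows", "body": {
  "targets": "0 0 12 0 255;0 0 24 0 255;0 0 36 0 255;0 0 48 0 255;0 0 58 0 255;0 0 65 0 255;0 0 67 0 255;0 0 67 0 255;0 0 67 0 255;0 0 67 0 255"
}}

```text
time: 25.1
ee_pos: [0.5529, 0.0098, 0.1096]
tcp_rot: [180.0, 0.0, 136.3]
wrist_force: [0.9, -0.0, -2.6]
opening: 0.0186
grasp_force: 39.8
```

>>> {"method": "send_rows", "body": {
  "targets": "0 0 1 0 255;0 0 2 0 255;0 0 2 0 255;0 0 2 0 0;0 0 2 0 0;0 0 2 0 0;0 0 2 0 0;0 0 2 0 0;0 0 2 0 0;0 0 -15 0 0;0 0 -40 0 0;0 0 -80 0 0;0 0 -120 0 0;-40 0 -150 0 0;100 -80 -150 0 0;150 -100 -150 0 0;150 -150 -150 0 0;150 -150 -150 0 0;150 -150 -150 0 0;150 -150 -150 0 0"
}}

```text
time: 27.6
ee_pos: [0.341, 0.0049, 0.2604]
tcp_rot: [179.9, 0.1, 136.3]
wrist_force: [0.6, 0.1, -0.6]
opening: 0.0854
grasp_force: 0.0
```

```bash
python3 - <<'E'
from h import *
o=bot.get_obs();print(o["ee_pos"],o["wrist_force"],o["opening"],o["time"])
S,T=camera("scene"),camera("top")
for n,I,b in(("s",S,(215,185,260,240)),("t",T,(270,145,320,195))):
    try: print(n,blob(I,0,5,b))
    except Exception as e: print(n,e)
cv2.imwrite("pics/g7.png",cv2.resize(S[130:360,155:415],(780,600),interpolation=cv2.INTER_CUBIC))
E
```

```text
[0.34097473 0.00489535 0.26044352] [ 0.63608269  0.13387504 -0.56891059] 0.08541720667351904 27.6
s (array([233.56451613, 215.82258065]), array([228, 205,  11,  23, 186]))
t (array([292.14583333, 166.6875    ]), array([288, 161,   9,  13,  96]))
```

View pics/g7.png

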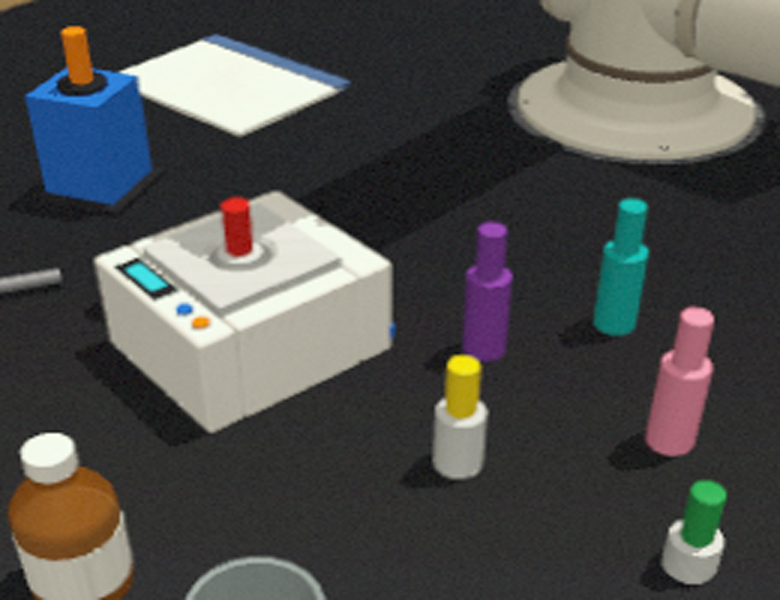

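The red insert sits flush and upright in the bore at about (238, 250). The rod hangs in the holder and the other inserts are standing where they were, so I'm handing in the job.

```bash
python3 -c "
from workcell import ticket
print(ticket.job_done())"
```

```text
the job is handed in; nothing more can be done
None
```

The rod showed the bore is 80 mm deep, so I hung it back in the holder and set the long red insert level in the bore; the other two inserts were left standing, and I handed the job in at about 28 s.

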